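# Clamp a culture dish with the fork key and hold the loupe over it at the focal mark

### The job

Lock the culture dish in its holder by turning the captive clamp screw clockwise with the fork key until its finger lies fully over the dish, then set the key back down in the tray (no dropping). Then take the loupe by its handle and hold it level, with its lens centred over the dish and level with the pointer on the post; finish while still holding it there in the gripper, steady and resting on nothing. Leave the pointer where it is set, turn the screw only with the key, do not push the holder with the gripper or arm, and leave the other things on the trolley alone.

Things in the scene. Friction and masses are not known exactly. Their poses are not given: they have to be found in the camera images.
- holder: Fixed aluminium plate 8 mm thick on the table. Origin on the table under the centre of the dish's place; +x runs to the post, whose axis is 75 mm away (10 mm thick, top 130 mm above the table); -x runs to the clamp screw, axis 44 mm away. The plate spans x -63 to 97, y -55 to 55 mm. Four pins, tops 17 mm above the table, locate the dish.
- dish: Loose round glass culture dish, 60 mm across, 15 mm tall, with straw-coloured agar dotted with colonies; stands on the holder (its underside 8 mm, its rim 23 mm above the table) between the four pins. Origin at the centre of its underside, z up.
- clamp (a joint): Angle of the captive clamp screw, rad; grows as it turns clockwise seen from above; stays where it is left (friction about 0.06 N m). At 0 its finger points along holder +y; at 1.57, a fixed stop, along holder +x, over the dish's rim (fully locked). Starts between 0.1 and 0.45.
- clamp_head (a point): On the screw's axis, at half height of its upright drive bar, 37 mm above the table. x axis: along the bar and the clamp's finger (turns with the screw), z up. The bar, 24 mm long (x) and 6 mm thick (y), stands 31 to 43 mm above the table on a round collar 30 mm across. The finger lies lower, 25 to 29 mm above the table, and reaches 25 mm from the axis.
- key: Loose fork key, 100 mm tall, about 140 g, standing on its fork in the tray. Origin at the centre of its underside, z up. Foot 28 x 28 mm with a slot 10 mm wide (y), 16 mm deep from below, open-ended along x: it straddles the screw's bar with 2 mm to spare each side (the screw lags by up to 0.17 rad). Slim round shaft; above it the black handle, z 55 to 100 mm, 26 mm along x, 16 mm along y.
- key_grip (a point): Middle of the key's handle, on its axis, 78 mm above its underside.
- tray: Fixed aluminium tray 160 x 130 mm (x, y), walls 14 mm high and 3 mm thick, floor 3 mm thick. Origin on the table under its centre. The key stands in it at the start and goes back anywhere inside it. It lies to the left or right of the holder, the loupe on the other side.
- loupe: Loose hand loupe, about 110 g, lying flat on the table: round black frame 72 mm across with a clear lens, and a straight black handle to its -x side. Origin under the lens centre at table height; z up; level means z upright. The handle is a block 80 mm long (x -126 to -46 mm), 18 mm thick (y), 24 mm tall (z 0 to 24 mm). The frame spans z 5 to 19 mm.
- loupe_lens (a point): Centre of the lens, 12 mm above the loupe's underside.
- loupe_grip (a point): Point in the handle 72 mm from the lens centre along -x, 12 mm above the loupe's underside, near the loupe's centre of mass: a good place to grip, across y.
- focus_mark (a point): Tip of the pointer, a small horizontal arm on a collar (22 mm across, 12 mm tall) on the holder's post; the tip is 55 mm from the dish centre along holder +x. Its height above the table (80 to 115 mm, set by the start) is the focal height for the lens centre. The pointer slides if pushed hard.
- jar_a: Bystander: white jar with a teal cap, 58 mm across, 130 mm tall. Origin under its centre.
- jar_b: Bystander: white jar with a teal cap, 58 mm across, 130 mm tall. Origin under its centre.
- jar_c: Bystander: white jar with a teal cap, 52 mm across, 100 mm tall. Origin under its centre.
- spare_dish: Bystander: glass culture dish like the one in the holder, on the table, 60 mm across, 15 mm tall. Origin under its centre. Not the one to look at.
- marker: Bystander: marker pen lying, 115 mm long along its x, 13 mm thick. Origin under it, 50 mm from its rear end.
- tape: Bystander: roll of clear tape lying flat, 64 mm across, 18 mm tall. Origin under its centre.
- forceps: Bystander: steel forceps lying, 115 mm long along x, 8 mm tall. Origin under the middle.
Mind the look-alikes: they are no part of the job. Several things have the shape of the loupe; the one meant has the colours described above.

How it is judged:
By the outcome, as a careful person would: the job done as asked, in the order asked, and still so for the second after the job is handed in, while the arm keeps its last pose, push and grip.
It also fails if it takes over 72 s, if anything falls off the work surface, if the arm or the gripper's body presses on something with over 40 N, if the wrist force passes 120 N, or if a joint passes its speed limit or range.

### The arm

A 6-joint arm with a two-finger parallel gripper is mounted at the origin on the work surface. World frame = base frame: x ahead of the robot, y to its left, z up, the work surface at z = 0. Lengths are in mm, angles in rad, forces in N, time in s.
With the tool pointing down it reaches from about 275 to 825 mm from the base axis. Payload 4.9 kg.
Tool frame: the origin (TCP) lies at the very end of the fingers, on their centre line; the grasp point (between the pads) lies 19 mm behind it; z points along the fingers, y is the line along which they close (so a half turn about z gives the same grasp; the last joint's range is limited). The gripper opens to 85 mm and grips with 20 to 120 N. Pads are 22 mm wide; open, the fingers measure 114 mm over their backs; the gripper's body (76 mm by 85 mm) begins 54 mm behind the grasp point. The pads swing forward as they close: fully open they stand 13 mm farther back than shut.
Start: joints at [-1.365, 0.326, -0.193, 1.052, 0, 1.437], TCP at [183.327, -518.565, 231.281] pointing down, gripper open.
Joint ranges: [-2.65, 2.65], [-0.97, 1.79], [-1.3, 1.35], [-1.93, 2.1], [-1.47, 1.37], [-3.14, 3.14]. Speed limits (rad/s): [2.57, 2.57, 3.14, 3.14, 3.14, 3.14].

### API

Orientations are given as [roll, pitch, yaw] about the fixed x, y, z axes, in that order (R = Rz(yaw) Ry(pitch) Rx(roll)).
In Python, from bench import bot, solve_ik, imaging gives the robot as it stands. Calls block until the motion is done:
- bot.move_ptp(position, orientation): joint-space move of the TCP to a pose.
- bot.movel(position, rot=None, max_speed=150, threshold=None): straight line of the TCP; rot=None keeps the orientation; max_speed is the mean speed in mm/s. With threshold (N) it stops when the force on the tool has changed by that much, and returns True; else False.
- bot.move_j(angles): joint-space move.
- bot.grip(opening, effort=None): opening from 0.0 (shut) to 1.0 (fully open); effort is the grip in N (None keeps the last); returns when the fingers have stopped.
- bot.dwell(seconds).
- solve_ik(position, orientation): joint angles nearest the present ones, or None.
- bot.get_state(): the state.
- imaging.capture(name): name is "scene" or "top"; returns the picture (480x640x3 uint8, blue, green, red); there is no depth.
- imaging.camera_model(name): a dict with "K" (3x3 intrinsics, pixels), "position" and "rotation" of the camera in the world. Camera axes: x right, y up, looking along -z (the intrinsics and any distortion apply to the point x, -y, -z); pixel columns grow to the right and rows downward; lengths in mm; the calibration is good to about 2 mm. A picture is of the moment at which its call begins. camera_model takes no time and is no camera call.
A pose or a line that the arm cannot do raises bot.IKError and nothing moves.
- bot.sign_off(): hands the job in; it is judged then, once.
The state is a dict: "t": time; "qpos": joint angles; "joint_velocities": joint speeds; "effort": joint torques, N m; "tcp_pos": TCP position; "orientation": TCP orientation; "contact_force": force on the tool from outside, world axes, zero at the start; "wrist_torque": the same for the moment, N m; "opening": opening from 0.0 (shut) to 1.0 (fully open); "gripper_force": force on a finger pad.
Only numpy, scipy, OpenCV 4.12 (cv2) and the standard library are available. Lean on these libraries where they do the work, as an engineer would, in place of code of your own. Each camera call takes 0.05 s, during which the arm holds its last target. There are 200 camera calls.

## Working session

There is one attempt and no reset: what is moved stays moved. The work goes in short steps, each a Python script; the robot and the scene stay as the last script left them, time stands still between calls to the robot, and variables do not carry over. Pictures are saved under pics/ and viewed, at most 10 in all, crops included, and the job is handed in when it is done.

```bash
ls; mkdir -p pics; python3 - <<'E'
from bench import bot, imaging
import cv2
for n in("scene","top"):
    cv2.imwrite(f"pics/{n}0.png",imaging.capture(n)); print(n,imaging.camera_model(n))
print(bot.get_state())
E
```

```text
pics
scene {'K': array([[492.07053432,   0.        , 320.08140192],
       [  0.        , 492.07053432, 237.01950698],
       [  0.        ,   0.        ,   1.        ]]), 'position': array([1270.13097122,  434.3407161 ,  704.88276367]), 'rotation': array([ 0.95218807, -0.00425343,  2.10080549])}
top {'K': array([[521.93895872,   0.        , 328.21667982],
       [  0.        , 521.93895872, 240.41069318],
       [  0.        ,   0.        ,   1.        ]]), 'position': array([ 357.00738619,   -5.96562256, 1275.29244115]), 'rotation': array([ 0.11612681, -0.00853806, -1.5521986 ])}
{'t': 0.1, 'qpos': array([-1.36518995e+00,  3.26855484e-01, -1.93491800e-01,  1.05199437e+00,
        4.37418824e-06,  1.43662969e+00]), 'joint_velocities': array([-0.00049419, -0.0030092 ,  0.00341719,  0.0014891 ,  0.00073578,
       -0.0005425 ]), 'effort': array([ 2.24680625e-04, -4.44240725e+01,  2.63037318e+01,  7.97916931e-03,
       -1.74542015e-04,  8.48161562e-06]), 'tcp_pos': array([ 183.22209046, -518.03099259,  230.58490552]), 'orientation': array([-3.14006180e+00, -2.11044930e-04,  3.39772851e-01]), 'contact_force': array([ 0.58755409, -0.09644901,  0.31152027]), 'wrist_torque': array([ 0.00964886, -0.01014517,  0.01503477]), 'gripper_force': 0.0, 'opening': 1.0082724330931607}
```

View pics/scene0.png

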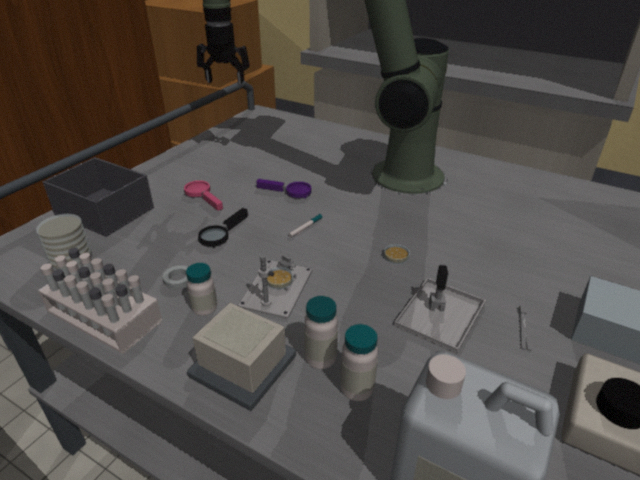

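View pics/top0.png

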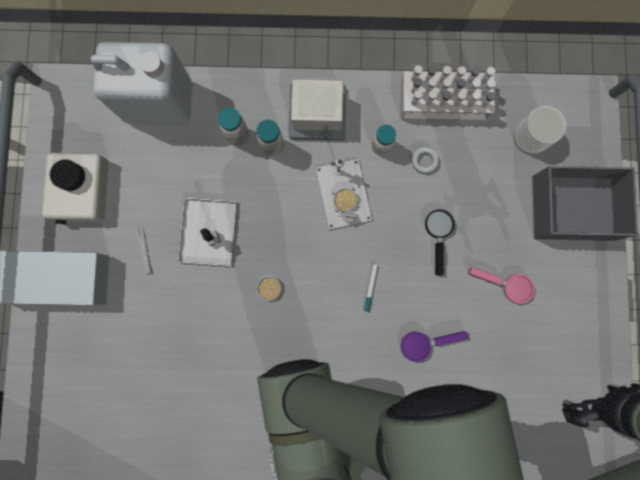

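Look-alikes. Loupes: black (top 440,224; scene 213,236), pink (top 518,289) and purple (top 416,346). I choose the black one. Dishes: the one in the holder (top 346,201) and the spare (270,289), and I choose the one in the holder. Key: the only black handle in the tray (top 209,237). One close composite to check these choices.

```bash
cat > h.py <<'E'
import numpy as np, cv2
from scipy.spatial.transform import Rotation as R
from bench import bot, solve_ik, imaging
CM={n:imaging.camera_model(n) for n in("scene","top")}
def ray(n,p):
    c=CM[n];K=c["K"];d=np.linalg.inv(K)@[p[0],p[1],1];d=d*[1,-1,-1]
    return np.array(c["position"]),R.from_euler("xyz",c["rotation"]).as_matrix()@d
def plane(n,p,z):
    o,d=ray(n,p);return o+d*(z-o[2])/d[2]
def tri(ps,pt):
    (a,u),(b,v)=ray("scene",ps),ray("top",pt)
    s=np.linalg.lstsq(np.c_[u,-v],b-a,rcond=None)[0];P,Q=a+u*s[0],b+v*s[1]
    return (P+Q)/2,np.linalg.norm(P-Q)
def proj(n,X):
    c=CM[n];q=R.from_euler("xyz",c["rotation"]).as_matrix().T@(np.array(X)-c["position"]);q=q*[1,-1,-1]
    q=c["K"]@q;return q[:2]/q[2]
def crop(im,x,y,w,h,s): return cv2.resize(im[y:y+h,x:x+w],(w*s,h*s),interpolation=cv2.INTER_CUBIC)
E
python3 - <<'E'
from h import *
t=cv2.imread("pics/top0.png");s=cv2.imread("pics/scene0.png")
c=np.zeros((600,800,3),np.uint8)
def put(a,x,y): c[y:y+a.shape[0],x:x+a.shape[1]]=a[:600-y,:800-x]
put(crop(t,310,150,66,85,5),0,0)       # 330x425
put(crop(s,235,240,90,80,5),335,0)   # 450x400
put(crop(t,175,192,66,80,2),0,430)
put(crop(s,390,255,100,95,2),140,410)
put(crop(t,415,200,50,85,2),345,410)
put(crop(s,190,200,65,55,3),450,410)
cv2.imwrite("pics/c1.png",c)
for n,im in(("top",t),("scene",s)):
    hsv=cv2.cvtColor(im,cv2.COLOR_BGR2HSV)
    m=cv2.inRange(hsv,(12,90,90),(30,255,255))
    box={"top":(320,180,50,50),"scene":(255,260,50,40)}[n]
    k=np.zeros_like(m);x,y,w,h=box;k[y:y+h,x:x+w]=1
    yy,xx=np.nonzero(m*k);p=((xx.min()+xx.max())/2,(yy.min()+yy.max())/2);print(n,p,plane(n,p,17))
    b=cv2.inRange(hsv,(0,0,0),(180,255,60))
    for (x,y,w,h) in ([(420,200,45,85),(190,220,65,60)] if n=="top" else [(190,205,65,50),(430,262,25,30)]):
        k=np.zeros_like(b);k[y:y+h,x:x+w]=1
        q=np.argwhere(b*k)[:,::-1];print(n,"dark",q.mean(0),q.min(0),q.max(0),len(q))
print(tri((213,236),(440,224)))
E
```

```text
top (np.float64(345.0), np.float64(199.0)) [606.92628835 -53.20043301  17.        ]
top dark [439.91097923 249.94065282] [426 210] [453 274] 337
top dark [206.77272727 234.78409091] [201 229] [213 240] 88
scene (np.float64(278.5), np.float64(276.5)) [608.01428437 -54.57388286  17.        ]
scene dark [223.31740614 228.28327645] [198 208] [247 247] 586
scene dark [441.40909091 277.83471074] [436 265] [447 291] 242
(array([ 551.26829757, -288.39091249,    5.3324573 ]), np.float64(0.5131195857692018))
```

View pics/c1.png

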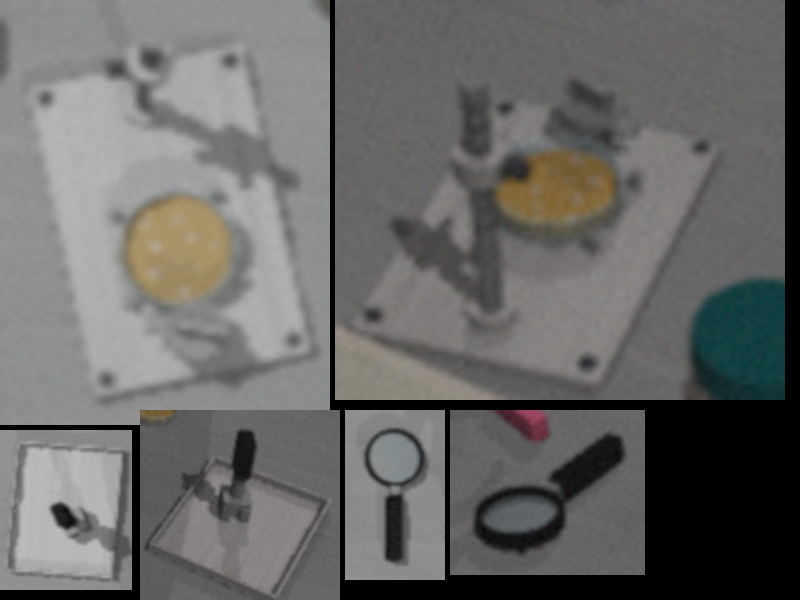

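The crop confirms the black loupe with a clear lens. The post is at about top (340,162), the pointer tip at scene (271,273) and top (339,170), and the screw at top (347,216). One enlarged look at the clamp and key will give the angles.

```bash
python3 - <<'E'
from h import *
t=cv2.imread("pics/top0.png");s=cv2.imread("pics/scene0.png")
c=np.zeros((600,800,3),np.uint8)
def put(a,x,y,g=1.5):
    a=cv2.convertScaleAbs(a,alpha=g,beta=-20); c[y:y+a.shape[0],x:x+a.shape[1]]=a
put(crop(t,334,206,30,25,13),0,0,1.3)   # clamp top
put(crop(s,272,250,34,25,12),392,0)   # clamp scene
put(crop(t,196,222,28,27,10),0,330,2)    # key top
put(crop(s,425,260,30,55,5),282,325,2)
put(crop(s,250,252,36,30,10),435,300)   # post scene pointer
cv2.imwrite("pics/c2.png",c)
tp=np.array([(45,98),(231,61),(293,340),(107,380)])/5+[310,150]
sp=(np.array([(505,107),(701,147),(588,362),(373,315)])-[335,0])/5+[235,240]
T=[plane("top",p,8) for p in tp]
S=[plane("scene",p,8) for p in sp]
print(np.round(T,1),np.round(S,1)); print(np.mean(T,0),np.mean(S,0))
E
```

```text
[[ 681.6   12.1    8. ]
 [ 702.4  -80.     8. ]
 [ 562.4 -112.3    8. ]
 [ 540.8  -21.2    8. ]] [[ 566.2 -109.8    8. ]
 [ 545.2  -17.8    8. ]
 [ 684.6   14.4    8. ]
 [ 706.7  -76.7    8. ]]
[621.7824728  -50.33618957   8.        ] [625.66552534 -47.46491261   8.        ]
```

View pics/c2.png

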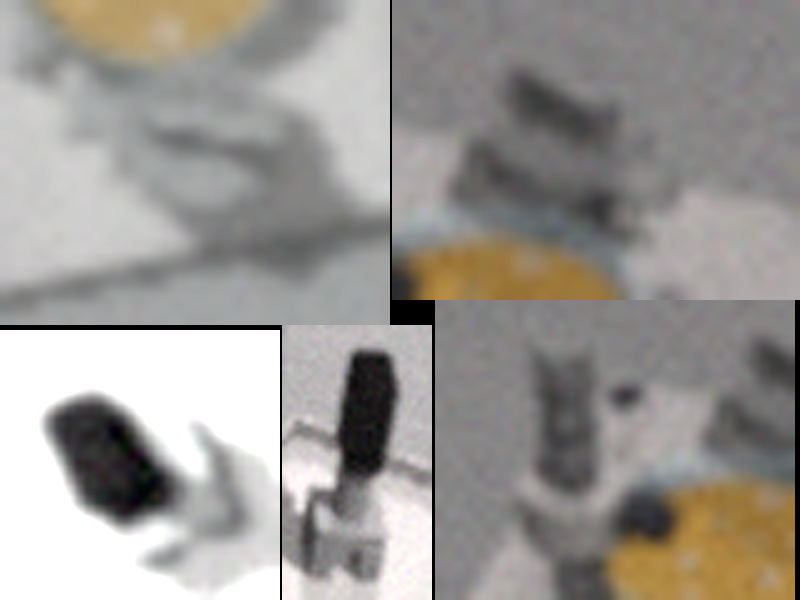

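The bar shows as a strip from top (346,216) to (354,219), the key's long axis is turned about 0.4 rad, and the dark pointer arm sits at scene (271,273.5). Next I'll turn these pixels into numbers.

```bash
python3 - <<'E'
from h import *
O=np.array([607.3,-53.2,0]);yaw=.229
H=lambda x,y,z:O+R.from_euler("z",yaw).apply([x,y,z])
print("key",tri((441.5,278),(207,234.5)))
d=plane("top",np.array([275,170])/13+[334,206],43)-plane("top",np.array([155,130])/13+[334,206],43)
a=np.arctan2(d[1],d[0]);print("bar top",np.linalg.norm(d),(yaw+np.pi/2-a)%np.pi)
for u,v in (((505,90),(612,130)),((515,70),(618,110))):
    d=plane("scene",(np.array(u)-[392,0])/12+[272,250],43)-plane("scene",(np.array(v)-[392,0])/12+[272,250],43)
    a=np.arctan2(d[1],d[0]);print("bar sc",np.linalg.norm(d),(yaw+np.pi/2-a)%np.pi)
print("key yaw",[plane("top",np.array(p)/10+[196,189],10)[:2] for p in((200,430),(240,520),(150,560))])
for n,o,s,k in(("scene",(250,252),(435,300),10),("top",(310,150),(0,0),5),("top",(334,206),(0,0),13)):
    for X in((55,0,80),(55,0,100),(55,0,115),(66,0,100),(75,0,130),(75,0,8),(-44,0,43),(-44,0,31)):
        print(n,X,np.round((proj(n,H(*X))-o)*k+s))
# loupe
print("lens",[plane("top",(440,224),12)],plane("scene",(213,236),12))
t=cv2.imread("pics/top0.png");hsv=cv2.cvtColor(t,cv2.COLOR_BGR2HSV);b=cv2.inRange(hsv,(0,0,0),(180,255,60))
for y0,y1 in((200,241),(245,285)):
    k=np.zeros_like(b);k[y0:y1,420:465]=b[y0:y1,420:465]
    q=max(cv2.findContours(k,0,2)[0],key=cv2.contourArea);r=cv2.minAreaRect(q);print(r,plane("top",r[0],19 if y0<220 else 24),plane("top",(439,258),24))
E
```

```text
key (array([505.21509159, 266.89837096,  76.55438269]), np.float64(0.367797734609812))
bar top 23.248473560091043 0.5348818722542257
bar sc 23.24857592069701 0.22533547841237844
bar sc 22.74590718942643 0.24382380911447665
key yaw [array([520.08463263, 260.22035136]), array([498.17627925, 249.5345065 ]), array([487.9555155 , 270.97692308])]
scene (55, 0, 80) [614. 473.]
scene (55, 0, 100) [608. 394.]
scene (55, 0, 115) [604. 334.]
scene (66, 0, 100) [587. 427.]
scene (75, 0, 130) [560. 333.]
scene (75, 0, 8) [597. 803.]
scene (-44, 0, 43) [794. 332.]
scene (-44, 0, 31) [796. 375.]
top (55, 0, 80) [156. 105.]
top (55, 0, 100) [157.  94.]
top (55, 0, 115) [158.  86.]
top (66, 0, 100) [152.  71.]
top (75, 0, 130) [150.  35.]
top (75, 0, 8) [142. 102.]
top (-44, 0, 43) [197. 322.]
top (-44, 0, 31) [196. 326.]
top (55, 0, 80) [  92. -455.]
top (55, 0, 100) [  96. -483.]
top (55, 0, 115) [  99. -505.]
top (66, 0, 100) [  83. -542.]
top (75, 0, 130) [  77. -637.]
top (75, 0, 8) [  58. -462.]
top (-44, 0, 43) [200. 110.]
top (-44, 0, 31) [196. 120.]
lens [array([ 550.39797186, -287.12609432,   12.        ])] [ 558.04921976 -281.23170228   12.        ]
((446.564697265625, 222.04116821289062), (27.658628463745117, 13.449687004089355), 77.47119140625) [ 554.47248839 -301.63111303   19.        ] [ 465.73310312 -281.52456328   24.        ]
((439.0, 259.5), (29.0, 8.0), 90.0) [ 462.10996943 -281.50269565   24.        ] [ 465.73310312 -281.52456328   24.        ]
```

```bash
python3 - <<'E'
from h import *
y=.45+np.pi
bot.move_ptp([505,266,190],[np.pi,0,y]); print(bot.get_state()["qpos"],bot.get_state()["t"])
s=imaging.capture("scene");t=imaging.capture("top")
cv2.imwrite("pics/s1.png",s);cv2.imwrite("pics/t1.png",t)
c=np.zeros((600,800,3),np.uint8)
def put(a,x,y,g=1.3):
    a=cv2.convertScaleAbs(a,alpha=g,beta=-20);a=a[:600-y,:800-x]; c[y:y+a.shape[0],x:x+a.shape[1]]=a
put(crop(s,250,252,32,50,11),0,0,1.5)
put(crop(t,326,152,28,26,14),356,0)
put(s[220:320,390:500],360,370,1.2); put(t[200:280,150:270],480,370,1)
cv2.imwrite("pics/c3.png",c)
E
```

```text
[ 3.54134557e-01  3.94073349e-01 -2.01962955e-01  9.74617732e-01
 -2.25535731e-04 -9.44230240e-02] 3.0833
```

View pics/c3.png

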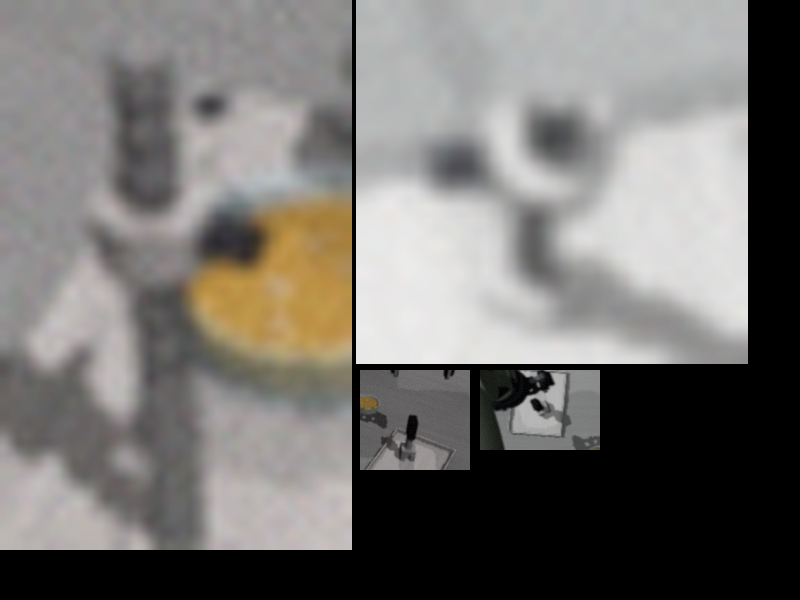

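The knob is at scene (271.1,273.8) and top (333.1,163.8). The collar is centred at scene (263.6,273.8), and the arm tip is at top (339.1,172.4). The gripper is well placed over the key. I'll compute the heights, then grip the key.

```bash
python3 - <<'E'
from h import *
print("knob",tri((271.1,273.8),(333.1,163.8)),"tip xy expected",)
print("collar",tri((263.6,273.8),(339.5,162.3)), "posttop",tri((263,257.6),(340.2,161.3)))
for z in (8,80,85,90,95,130):
    print(z,[np.round(proj("scene",np.array([*o,z])+R.from_euler("z",.229).apply([75,0,0])),1) for o in((607.3,-53.2),(609.1,-51.3))],
      np.round(proj("top",np.array([605.6,-54.6,z])+R.from_euler("z",.229).apply([55,0,0])),1),np.round(proj("top",np.array([605.6,-54.6,z])+R.from_euler("z",.229).apply([75,0,0])),1))
# bar strip in scene
s=cv2.imread("pics/scene0.png").astype(float)+cv2.imread("pics/s1.png");g=s.mean(2)/2
a=g[253:268,278:296];np.set_printoptions(linewidth=200);print(a.round().astype(int))
bot.movel([505,266,62],max_speed=120)
bot.grip(0,50);print(bot.get_state())
cv2.imwrite("pics/s2.png",imaging.capture("scene"));cv2.imwrite("pics/t2.png",imaging.capture("top"))
E
```

```text
knob (array([675.96311497, -21.72023837,  87.03125   ]), np.float64(0.34275966077694353)) tip xy expected
collar (array([680.64546331, -36.63151756,  84.06499354]), np.float64(0.26475676142659754)) posttop (array([674.20016459, -38.39768063, 119.17579223]), np.float64(2.894249823070416))
8 [array([266.2, 302.3]), array([266.5, 303.2])] [340.7 178.9] [339.  171.2]
80 [array([264.1, 275.4]), array([264.3, 276.2])] [341.7 171.7] [339.9 163.6]
85 [array([263.9, 273.4]), array([264.2, 274.3])] [341.8 171.2] [340. 163.]
90 [array([263.8, 271.5]), array([264. , 272.3])] [341.8 170.7] [340.  162.4]
95 [array([263.6, 269.5]), array([263.9, 270.3])] [341.9 170.1] [340.1 161.9]
130 [array([262.5, 255.3]), array([262.7, 256.1])] [342.4 166.2] [340.6 157.7]
[[106 105 104 106 105 103 105 104 106 102 104 104 108 107 108 107 106 106]
 [106 105 106 104 106 105 106 105 102 102 102 104 105 108 104 105 105 105]
 [105 106 108 100  92  96 104 105 106 104 101 101 104 106 106 107 105 107]
 [105 104 103  93  72  75  89 100 104 105 102 104 105 103 104 105 105 105]
 [103 105  99  86  69  60  67  79  92 105 106
[... 774 characters left out ...]
 120]]
{'t': 5.0333, 'qpos': array([ 3.55469549e-01,  5.28326877e-01, -3.53682027e-01,  6.88634031e-01, -1.15191377e-04, -9.44697288e-02]), 'joint_velocities': array([ 0.0003167 , -0.0007748 , -0.00014128,  0.00168594,  0.00051023, -0.00198988]), 'effort': array([ 3.89085361e-02, -4.90094876e+01,  2.09822005e+01, -8.47761682e-02,  6.18745876e-02, -2.59279288e-03]), 'tcp_pos': array([505.08067543, 265.97656812,  62.10110908]), 'orientation': array([-3.14146351e+00,  1.41841388e-04, -2.69165338e+00]), 'contact_force': array([-0.51128652, -0.47297197,  1.68050075]), 'wrist_torque': array([-0.09676217,  0.03058864, -0.00245712]), 'gripper_force': 52.0828503370285, 'opening': 0.18142379974446737}
```

```bash
cat >> h.py <<'E'
def wait_state(): s=bot.get_state();return {k:np.round(s[k],2) for k in("t","tcp_pos","contact_force","wrist_torque","gripper_force","opening")}
E
python3 - <<'E'
from h import *
yaw=.229;th=[]
for u,v,z in (((5,2.6),(11,6),43),((4,6.8),(9,9.1),33),((5,2.6),(9,5.1),43)):
    d=plane("scene",np.array(v)+[278,253],z)-plane("scene",np.array(u)+[278,253],z)
    th.append((yaw+np.pi/2-np.arctan2(d[1],d[0]))%np.pi)
print(th)
th=.38
bot.movel([505,266,215],max_speed=200)
print(wait_state())
y=yaw+1.5*np.pi-th
bot.move_ptp([564.4,-63.2,215],[np.pi,0,y])
bot.movel([564.4,-63.2,119],max_speed=120)
print(wait_state(),bot.get_state()["qpos"])
s=imaging.capture("scene");t=imaging.capture("top");cv2.imwrite("pics/s3.png",s);cv2.imwrite("pics/t3.png",t)
c=np.zeros((600,800,3),np.uint8)
a=crop(s,250,215,65,75,8);c[:a.shape[0],:a.shape[1]]=cv2.convertScaleAbs(a,alpha=1.4)
a=crop(t,310,190,70,70,4)[:, :280];c[:a.shape[0],520:800]=a
cv2.imwrite("pics/c4.png",c)
E
```

```text
[np.float64(0.41661111716304466), np.float64(0.3139579669342818), np.float64(0.46291207824452574)]
{'t': np.float64(6.05), 'tcp_pos': array([504.16, 265.68, 213.67]), 'contact_force': array([ 0.19, -0.09, -2.75]), 'wrist_torque': array([ 0.02,  0.01, -0.  ]), 'gripper_force': np.float64(51.82), 'opening': np.float64(0.18)}
{'t': np.float64(8.4), 'tcp_pos': array([565.03, -63.16, 119.7 ]), 'contact_force': array([ 0.72,  0.2 , -1.55]), 'wrist_torque': array([-0.02, -0.03,  0.04]), 'gripper_force': np.float64(51.79), 'opening': np.float64(0.18)} [-2.41148266e-01  4.55608532e-01 -3.02508414e-01  8.11413939e-01
  1.25564278e-05 -1.66122269e+00]
```

View pics/c4.png

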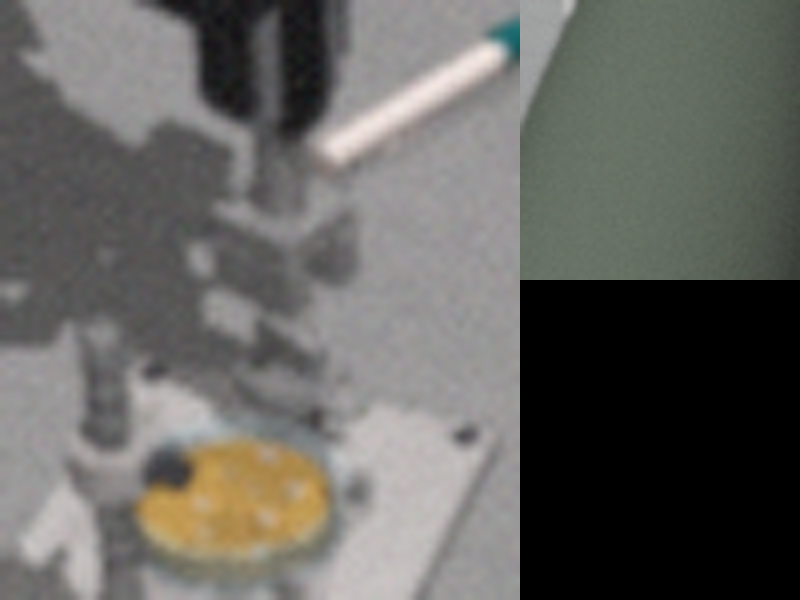

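The fork (centre about crop 285,250) hangs over the bar (crop 290,345) and is roughly parallel to it. I'll descend on a force guard.

```bash
python3 - <<'E'
from h import *
b=bot.get_state()["contact_force"]
c=np.array([564.4,-63.2])
hit=bot.movel([*c,91],max_speed=40,threshold=6)
print(hit,wait_state())
if hit and bot.get_state()["tcp_pos"][2]>96:
    z0=bot.get_state()["tcp_pos"][2]
    n=np.array([np.cos(.229+.5*0-.38+np.pi/2+np.pi/2),np.sin(.229-.38+np.pi)]) # across the bar
    for d in (2,-2,3.5,-3.5):
        bot.movel([*c,z0+4],max_speed=60); bot.movel([*(c+n*d),z0+4],max_speed=60)
        hit=bot.movel([*(c+n*d),91],max_speed=40,threshold=6); z=bot.get_state()["tcp_pos"][2]
        print(d,hit,wait_state())
        if z<96: break
E
```

```text
False {'t': np.float64(9.35), 'tcp_pos': array([564.56, -63.24,  91.05]), 'contact_force': array([-0.5 ,  0.05, -1.53]), 'wrist_torque': array([-0.01,  0.05,  0.  ]), 'gripper_force': np.float64(51.89), 'opening': np.float64(0.18)}
```

```bash
python3 - <<'E'
from h import *
y=.229+1.5*np.pi-.38
P=[564.4,-63.2,91]
fin=.229+np.pi
while y>fin-.24:
    y-= .1 if y>fin+.15 else .04
    bot.movel(P,[np.pi,0,y],max_speed=150); s=bot.get_state()
    print(round(y-fin,2),s["contact_force"].round(1),s["wrist_torque"].round(3),round(s["t"],1))
    if abs(s["wrist_torque"][2])>.5 or np.linalg.norm(s["contact_force"][:2])>20: break
E
```

```text
1.09 [-1.   0.4 -1.3] [ 0.046  0.007 -0.014] 9.6
0.99 [ 0.2  0.3 -1.1] [ 0.036 -0.06  -0.03 ] 9.8
0.89 [-0.1 -0.4 -1.3] [-0.043  0.052  0.015] 10.1
0.79 [-1.   0.1 -0.7] [-0.045  0.104 -0.017] 10.3
0.69 [-0.2  0.4 -1.9] [-0.022  0.177  0.027] 10.6
0.59 [-1.7  0.2 -1.7] [-0.044  0.154  0.013] 10.8
0.49 [-0.9  0.  -2.1] [ 0.016  0.135 -0.029] 11.1
0.39 [-0.2  0.4 -1.6] [-0.089  0.164  0.014] 11.3
0.29 [-0.2 -1.1 -1.3] [-0.082  0.156  0.011] 11.6
0.19 [-1.  -0.6 -1.8] [-0.109  0.159  0.031] 11.8
0.09 [-1.5  0.2 -1.6] [-0.073  0.093  0.011] 12.1
0.05 [-0.3 -1.7 -2.1] [-0.125  0.152  0.066] 12.3
0.01 [-0.9  0.5 -1.9] [-0.145  0.106  0.073] 12.6
-0.03 [-0.2 -0.7 -2.4] [-0.159  0.177  0.007] 12.8
-0.07 [-0.7 -1.5 -0.9] [-0.171  0.196 -0.014] 13.1
-0.11 [-0.3 -0.3 -2.2] [-0.252  0.242  0.043] 13.3
-0.15 [-1.3 -1.6 -1.5] [-0.276  0.26  -0.004] 13.6
-0.19 [-1.1 -0.5 -2. ] [-0.288  0.304  0.114] 13.8
-0.23 [-1.2 -1.8 -2.7] [-0.341  0.359  0.296] 14.1
-0.27 [-1.7 -0.9 -0.9] [-0.419  0.446  0.637] 14.3
```

```bash
python3 - <<'E'
from h import *
fin=.229+np.pi;P=[564.4,-63.2,91]
bot.movel(P,[np.pi,0,fin-.1]);print(wait_state())
bot.movel([564.4,-63.2,215],max_speed=80);print(wait_state())
s=imaging.capture("scene");cv2.imwrite("pics/s4.png",s)
# key check while held: go beside and place back
bot.move_ptp([505,250,215],[np.pi,0,.45+np.pi])
t=imaging.capture("top");s2=imaging.capture("scene");cv2.imwrite("pics/t4.png",t);cv2.imwrite("pics/s5.png",s2)
c=np.zeros((600,800,3),np.uint8)
a=crop(s2,235,240,90,80,5);c[:400,:450]=a
a=crop(t,310,150,66,85,5);c[:425,455:785]=a
a=crop(s2,380,180,120,90,2);c[400:580,:240]=a[:180]
cv2.imwrite("pics/c5.png",c)
print(wait_state())
E
```

```text
{'t': np.float64(14.67), 'tcp_pos': array([564.96, -62.98,  91.18]), 'contact_force': array([-0.04, -0.27, -1.84]), 'wrist_torque': array([-0.02, -0.01,  0.03]), 'gripper_force': np.float64(51.83), 'opening': np.float64(0.18)}
{'t': np.float64(16.37), 'tcp_pos': array([564.07, -63.13, 214.42]), 'contact_force': array([-0.75, -0.52, -1.83]), 'wrist_torque': array([-0.02, -0.02,  0.07]), 'gripper_force': np.float64(51.82), 'opening': np.float64(0.18)}
{'t': np.float64(17.73), 'tcp_pos': array([505.71, 248.72, 214.96]), 'contact_force': array([ 0.82, -0.19, -1.69]), 'wrist_torque': array([-0.05,  0.09, -0.  ]), 'gripper_force': np.float64(51.79), 'opening': np.float64(0.18)}
```

View pics/c5.png

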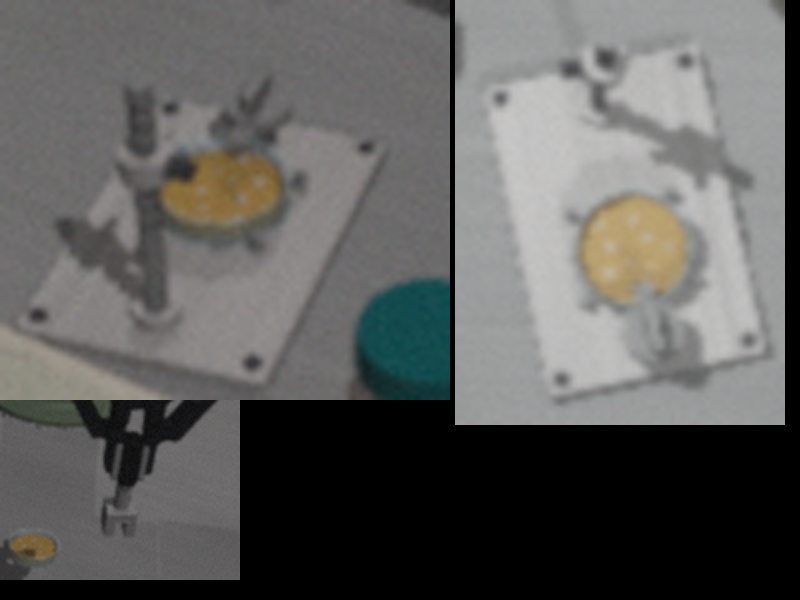

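The finger now lies along holder +x over the dish rim (top crop 645,295), so it is locked. The key hangs straight in the gripper. I'll set it down in the tray and fit the loupe.

```bash
python3 - <<'E'
from h import *
bot.movel([505,264,190],max_speed=200)
bot.movel([505,264,68],max_speed=120)
print(bot.movel([505,264,59],max_speed=20,threshold=4),wait_state())
bot.grip(1.0);bot.dwell(.2)
bot.movel([505,264,200],max_speed=150)
t=imaging.capture("top");s=imaging.capture("scene");cv2.imwrite("pics/t6.png",t);cv2.imwrite("pics/s6.png",s)
for n,im,(x,y,w,h) in(("top",t,(420,200,45,85)),("scene",s,(190,200,65,55))):
    g=im.max(2);b=((g<62)*255).astype(np.uint8);k=np.zeros_like(b);k[y:y+h,x:x+w]=b[y:y+h,x:x+w]
    for q in cv2.findContours(k,0,1)[0]:
        if cv2.contourArea(q)>60:
            r=cv2.minAreaRect(q);e=cv2.fitEllipse(q);print(n,cv2.contourArea(q),"rect",np.round(r[0],1),np.round(r[1],1),round(r[2]),"ell",np.round(e[0],1),np.round(e[1],1),
             "z12",plane(n,e[0],12).round(1),"z14 rect",plane(n,r[0],14).round(1))
g=t.max(2)[206:280,424:458];print([(int(i)+206,int((np.nonzero(r<62)[0]+424).min()),int((np.nonzero(r<62)[0]+424).max())) for i,r in enumerate(g) if (r<62).any()])
E
```

```text
True {'t': np.float64(19.58), 'tcp_pos': array([505.39, 264.51,  61.99]), 'contact_force': array([-0.31,  0.55,  4.49]), 'wrist_torque': array([0.06, 0.1 , 0.01]), 'gripper_force': np.float64(52.71), 'opening': np.float64(0.18)}
top 201.5 rect [439.5 258.5] [31.  7.] 90 ell [439.3 258.7] [ 7.5 39.8] z12 [ 465.2 -284.9   12. ] z14 rect [ 465.4 -284.9   14. ]
scene 724.0 rect [224.7 229.6] [22.2 57. ] 62 ell [219.8 230.5] [20.8 58.4] z12 [ 531.2 -282.3   12. ] z14 rect [ 524.4 -272.4   14. ]
[(210, 437, 442), (211, 444, 445), (212, 446, 447), (213, 447, 448), (214, 448, 449), (215, 450, 450), (216, 450, 450), (217, 451, 451), (218, 452, 452), (219, 452, 452), (220, 426, 452), (221, 426, 453), (222, 453, 453), (223, 453, 453), (224, 426, 453), (225, 426, 453), (226, 426, 453), (227, 426, 453), (228, 426, 452), (229, 427, 452), (230, 427, 428), (231, 428, 451), (232, 428, 450), (233, 429, 430), (234, 431, 448), (235, 432, 447), (236, 433, 445), (237, 436, 436), (243, 437, 442), (244, 436, 442), (245, 436, 442), (246, 436, 443), (247, 436, 443), (248, 436, 442), (249, 436, 442), (250, 436, 443), (251, 436, 443), (252, 436, 443), (253, 436, 442), (254, 436, 443), (255, 436, 442), (256, 436, 443), (257, 436, 443), (258, 436, 442), (259, 436, 443), (260, 436, 443), (261, 436, 442), (262, 436, 442), (263, 436, 443), (264, 436, 443), (265, 436, 443), (266, 436, 442), (267, 436, 442), (268, 436, 443), (269, 436, 442), (270, 436, 442), (271, 436, 443), (272, 436, 443), (273, 436, 442), (274, 436, 442)]
```

```bash
python3 - <<'E'
from h import *
y=np.pi-.012;G=[481,-283.7]
bot.move_ptp([*G,180],[np.pi,0,y]);bot.grip(.6,60)
bot.movel([*G,30],max_speed=150)
print(bot.movel([*G,4],max_speed=30,threshold=5),wait_state())
bot.grip(0,60);print(wait_state())
bot.movel([*G,60],max_speed=60);print(wait_state())
s=imaging.capture("scene");t=imaging.capture("top");cv2.imwrite("pics/s7.png",s);cv2.imwrite("pics/t7.png",t)
c=np.zeros((600,800,3),np.uint8)
c[:480,:400]=crop(s,170,150,100,120,4);a=crop(t,400,180,100,110,4);c[:440,400:]=a
cv2.imwrite("pics/c6.png",c)
E
```

```text
False {'t': np.float64(26.21), 'tcp_pos': array([ 481.14, -283.8 ,    4.12]), 'contact_force': array([-0.25, -0.57, -0.49]), 'wrist_torque': array([-0.02, -0.04,  0.02]), 'gripper_force': np.float64(0.0), 'opening': np.float64(0.6)}
{'t': np.float64(26.61), 'tcp_pos': array([ 481.23, -283.93,    4.41]), 'contact_force': array([-0.52, -0.11,  4.23]), 'wrist_torque': array([0.06, 0.11, 0.03]), 'gripper_force': np.float64(60.42), 'opening': np.float64(0.2)}
{'t': np.float64(27.69), 'tcp_pos': array([ 480.71, -283.46,   59.63]), 'contact_force': array([ 0.1 , -0.7 , -1.05]), 'wrist_torque': array([ 0.02,  0.02, -0.02]), 'gripper_force': np.float64(59.89), 'opening': np.float64(0.2)}
```

View pics/c6.png

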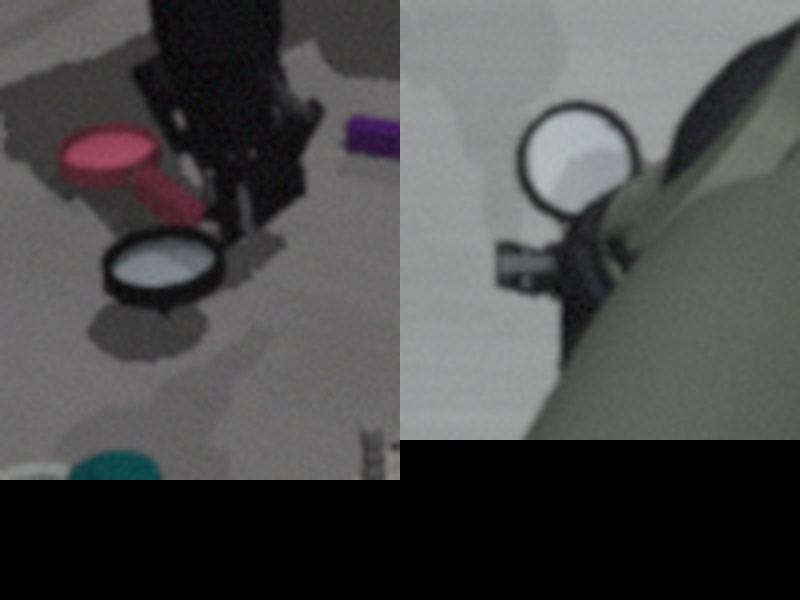

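The loupe hangs level in the gripper, lens centre at scene (211,216.5) and top (444.5,220). Next I'll work out the lens offset from the TCP and take a finer look at the collar height.

```bash
python3 - <<'E'
from h import *
print(tri((211,216.5),(444.5,220)),plane("scene",(211,216.5),67.3),plane("top",(444.5,220),67.3))
np.set_printoptions(linewidth=220)
g=np.mean([cv2.imread(f"pics/{f}.png").astype(float).mean(2) for f in("scene0","s1","s2","s6")],0)
print("cols 257-276");print(np.c_[np.arange(254,286),g[254:286,257:277].round()].astype(int))
g=np.mean([cv2.imread(f"pics/{f}.png").astype(float).mean(2) for f in("top0","t4","t6")],0)
print("top cols 328-348");print(np.c_[np.arange(154,177),g[154:177,328:349].round()].astype(int))
E
```

```text
(array([ 551.74469716, -285.61947034,   63.7093213 ]), np.float64(1.5497391980938964)) [ 555.5790785 -280.7439354   67.3      ] [ 551.62549294 -285.44993562   67.3       ]
cols 257-276
[[254 106 106 109 109 108 108 107 107 106 105 106 105 105 107 106 108 107 108 107 108]
 [255 107 107 106 107 107 110 108 108 108 107 106 108 106 106 106 106 107 106 108 109]
 [256 106 105 101 103 109 111 109 109 104 109 107 108 107 107 106 107 104 107 108 109]
 [257 106 106  97  90  98 103 102  95  95 106 106 107 108 108 107 108 106 106 107 106]
 [258 109 107  97  80  81  89  85  81  90 106 109 108 108 107 108 107 108 107 107 105]
 [259 109 107  99  79  72  79  82  78  87 103 111 113 107 106 105 108 107 106 109 106]
 [260 108 108 100  77  66  75  80  78  84 103 105  96  89  98 114 120 116 112 108 106]
 [261 110 108 101  80  61  68  72  71  87 104  93  63  62  88 121 130 127 124 122 119]
 [262 108 110 108  87  61  66  71  73  88 110 104  81  84 105 121 130 131 136 133 131]
 [263 110 109 107  88  66  74  79  76  88 114 125 115 115 127 129 133 135 135 131 132]
 [264 110 108 107  86  64  75  78  75  80 108
[... 3280 characters left out ...]
8 176 176 160 117  89 106 143 170 174 174 178 180 181 179 181]
 [170 189 188 187 187 183 178 177 177 162 123  88  95 125 146 148 154 169 178 180 181 180]
 [171 186 189 189 187 185 182 178 176 168 137 101  94 108 125 129 134 148 168 177 179 180]
 [172 188 189 189 188 184 182 178 177 175 160 136 119 115 121 121 124 131 147 165 168 171]
 [173 188 188 187 187 185 180 173 163 166 169 165 152 129 120 118 121 123 127 133 138 150]
 [174 187 188 190 187 187 183 179 170 159 157 160 151 132 120 121 124 124 123 123 123 127]
 [175 188 189 188 187 187 184 183 180 175 171 160 151 144 141 140 142 138 129 123 123 120]
 [176 187 188 189 187 187 185 185 183 183 180 176 175 173 172 172 171 164 146 140 135 127]]
```

```bash
python3 - <<'E'
from h import *
from scipy.optimize import brentq
for O in((609.1,-51.3),(607.3,-53.2)):
    Rz=R.from_euler("z",.229);p=np.array([*O,0])+Rz.apply([75,0,0])
    f=p+11*np.array([.78,.62,0]);k=p+Rz.apply([0,16,0])
    print([round(brentq(lambda z:proj("scene",q+[0,0,z])[1]-r,50,130),1) for q,r in((f,274.9),(f,272.6),(f,277.2),(k,273.3))],proj("scene",k+[0,0,90]))
y=.229+np.pi;G=[537.2,-69.6]
bot.movel([481,-283.7,150],max_speed=150)
bot.move_ptp([*G,150],[np.pi,0,y])
bot.movel([*G,82.3],max_speed=60);bot.dwell(.3);print(wait_state(),bot.get_state()["orientation"])
s=imaging.capture("scene");t=imaging.capture("top");cv2.imwrite("pics/s8.png",s);cv2.imwrite("pics/t8.png",t)
c=np.zeros((600,800,3),np.uint8)
a=crop(s,235,215,80,95,6);c[:570,:480]=cv2.convertScaleAbs(a,alpha=1.4);a=crop(t,310,150,80,100,4);c[:400,480:]=a
cv2.imwrite("pics/c7.png",c)
E
```

```text
[92.4, 98.2, 86.6, 91.4] [271.63121867 273.86311671]
[90.3, 96.1, 84.5, 89.3] [271.36086868 273.03687467]
{'t': np.float64(31.01), 'tcp_pos': array([537.33, -69.65,  82.51]), 'contact_force': array([ 0.11, -0.79, -1.24]), 'wrist_torque': array([-0.03,  0.01,  0.03]), 'gripper_force': np.float64(59.75), 'opening': np.float64(0.19)} [-3.14139099e+00  3.33794762e-04 -2.91259144e+00]
```

View pics/c7.png

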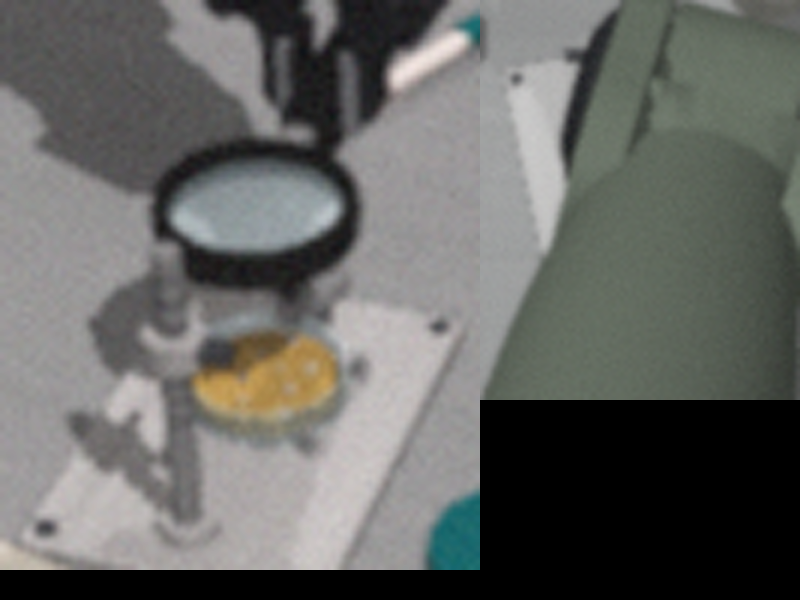

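The lens frame outline is centred at about scene (277.8,250.3), above the dish, with the collar and knob untouched. I'll compare this with the projection to calibrate the height.

```bash
python3 - <<'E'
from h import *
s=cv2.imread("pics/s8.png");g=s.max(2)[230:275,255:300]
# outer frame extent along the central column/row
print(g[:, 22:24].min(1)); print(g[18:22].min(0))
for O in((607.3,-53.3),(609.1,-51.4)):
    for z in(88,90.2,92): print(O,z,proj("scene",[*O,z]).round(2))
print("dish proj z17",proj("scene",[607.3,-53.3,17]),proj("scene",[609.1,-51.4,17]),"meas 278.5 276.5")
E
```

```text
[ 88 103 109 107 103  96  88  69  38  21  21  41  64  81  88 106 107 107
 111 108 111 114 114 114 113 114  91  48  27  22  22  22  29  56  81  80
  88  94  97  89  79  66  70  73  81]
[104 104 105 104  90  54  28  30  47  72  92 105 109 105 105 105 106 108
 106 109 109 107 108 111 111 111 113 118 117 117 116 117 118 118 116 115
  66  28  25  41  81 104 108 109 107]
(607.3, -53.3) 88 [277.67 250.31]
(607.3, -53.3) 90.2 [277.63 249.46]
(607.3, -53.3) 92 [277.59 248.77]
(609.1, -51.4) 88 [277.94 251.04]
(609.1, -51.4) 90.2 [277.89 250.19]
(609.1, -51.4) 92 [277.85 249.5 ]
dish proj z17 [279.17364645 276.51046263] [279.43243307 277.26210787] meas 278.5 276.5
```

```bash
python3 - <<'E'
from h import *
bot.movel([537.2,-69.6,84.2],max_speed=30);bot.dwell(1.0)
st=bot.get_state();print(wait_state(),np.abs(st["joint_velocities"]).max())
s=imaging.capture("scene");q=np.argwhere(s[255:300,430:455].max(2)<60)[:,::-1];print("key handle",q.min(0)+[430,255],q.max(0)+[430,255],len(q),"was 436,265..447,291")
print(bot.sign_off())
E
```

```text
{'t': np.float64(32.36), 'tcp_pos': array([537.22, -69.6 ,  84.21]), 'contact_force': array([-0.19, -0.29, -1.7 ]), 'wrist_torque': array([-0.04, -0.01, -0.03]), 'gripper_force': np.float64(59.75), 'opening': np.float64(0.2)} 0.0027915223698070724
key handle [433 265] [446 296] 249 was 436,265..447,291
the job is handed in; nothing more can be done
None
```

The job is handed in at 32 s: the screw was turned to its stop with its finger over the dish, and the key is standing back in the tray. The loupe is held level and steady over the dish at about 92 mm, my estimate of the pointer height from the images (good to roughly 2 mm).

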